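# Clamp a bait jar in the stand's ratchet clamp and keep it held

### The job

Clamp the bait jar that stands in the ratchet clamp: push the V-shaped backstop fully home towards the jar, flip the catch bar over so that it lies flat across the bed behind the backstop, then pump the trigger until the sprung pad meets the jar and is pressed in about half-way. Never press the pad nearly all the way in, which would crush the jar, move the jaw only with the trigger, and leave the two other jars and the beaker where they are. Finish while still holding the trigger squeezed so that the pad stays half pressed: do not let go.

Things in the scene. Friction and masses are not known exactly. Their poses are not given: they have to be found in the camera images.
- press: The ratchet clamp, fixed to the table: aluminium bed plate 160 (x) x 480 (y) x 15 mm thick. Origin: centre of the bed's underside, on the table; z up, y along the clamp (backstop at the -y end, jar in the middle, black trigger housing at the +y end). 'Clamp' coordinates and x, y, z elsewhere are in this frame
- backstop_back (a point): Middle of the flat upright rear face (the -y face) of the grey V-shaped backstop, at x = 0, z = 43.5 mm of the clamp. The rear face is 90 mm wide (x) and 53 mm high (z = 17 to 70 mm); the backstop slides along y and stands in front of this point, opening its V to the jar
- backstop (a joint): Slide of the backstop (m): 0 = drawn right back, 0.060 = home against its end stop; it moves towards +y of the clamp and about 2.5 N of friction keeps it where it is left. Unlocked, it is shoved back when the jar is clamped
- catch_hinge (a point): Centre of the fixed hinge of the catch, at (62, -145, 40) mm of the clamp. The hinge axis runs along y of the clamp
- catch_tip (a point): End of the steel catch bar, 98 mm from its hinge; bar 16 mm wide along y, 12 mm thick, 0.1 kg. At first it stands up, leaning outwards (+x) from the bed; pushed to -x well past upright it falls by its weight and lies flat across the bed at z = 34 to 46 mm, 3 mm behind the backstop's rear face when that is home (else it lands on top of it)
- catch (a joint): Angle of the catch bar (rad): 0 = leaning 20 degrees outwards, 0.35 = upright, 1.92 = lying flat across the bed (end stop)
- trigger_pivot (a point): Fixed pivot of the trigger, at clamp (0, 125, 105) mm; axis along x. It sits between the two black cheeks of the housing, 56 mm wide over all in x, y = 90 to 165 mm, top at z = 123 mm; behind them stands a fixed upright grip, 24 mm wide in x, y = 169 to 191 mm, top at z = 190 mm
- trigger_grip (a point): Point to hold on the trigger, 62 mm from the pivot. The trigger is an upright grey blade, 16 mm wide in x and 14 mm thick in y, free above the housing's cheeks and rounded at its end 85 mm from the pivot. It can be pinched across its 16 mm width from above, or pushed on its -y face with closed fingers
- trigger (a joint): Trigger angle (rad): 0 = released, leaning 0.2 to the jar (-y); 0.4 = fully squeezed, leaning 0.2 to the fixed grip (+y). Spring return; 8 to 12 N hold it while the pad is pressed. Squeezing drives a pawl 40 mm per rad (16 mm in all), which pushes the jaw by a rack of 8 mm pitch: up to 8 mm of slack, then it catches; a full stroke gains 8 (at most 16) mm. Let right back to 0 between strokes
- jaw (a joint): Travel of the steel jaw towards the jar (m, towards -y of the clamp, range 0 to 0.085). 4 N of friction keeps it where it is left while the trigger returns
- pad_face (a point): Centre of the front (-y) face of the round black rubber pad, 32 mm diameter, 6 mm thick, at z = 60 mm of the clamp. The pad is carried by the jaw on a sprung rod, standing 14 mm clear of the jaw when free
- pad (a joint): How far the sprung pad is pressed in towards the jaw (m): 0 = free, 0.014 = right in. About half-way in (0.007) is a good grip. Spring: 3 N at 0, 0.7 N more per mm. If the trigger is let go while the pad is pressed, the pad pushes the jaw back and springs out to under 0.002
- jar_mid (a point): Centre (half-way up) of the bait jar to be clamped: a straight round jar, 66 mm diameter, 100 mm high with a white screw lid of 68 mm, standing loose on the bed between the V of the backstop and the pad, 0.2 kg. With the backstop home there are still a few mm of gap between the V and the jar; the pad pushes the jar across it
- stock_a: Another jar, standing on the table, origin under its centre: 66 mm diameter, 100 mm high. Leave alone
- stock_b: Another, larger jar on the table, origin under its centre: 72 mm diameter, 115 mm high. Leave alone
- beaker: White open beaker on the table, origin under its centre: 72 mm diameter, 85 mm high. Leave alone
Mind the look-alikes: they are no part of the job. Leave any red look-alike of the part that bears jar_mid alone.

How it is judged:
On the way, in this order (a step that is already met when the one before it is completed fails the run):
1. the backstop is pushed home (at least 57.5 mm along its slide) (value of joint backstop above 0.0575 m), for 0.1 s.
2. the catch bar lies flat behind the backstop (value of joint catch above 1.85 rad and value of joint backstop above 0.0555 m), for 0.1 s.
3. the pad touches the jar and begins to press in (value of joint pad above 0.001 m and contact force between pad and jar above 1.5 N), for 0.1 s.
At the end, for the whole second after the job is handed in: Backstop within 4.5 mm of home, catch bar flat behind it; jar upright (0.1 rad) and still, pressed over 3 N by the pad and against the backstop; pad pressed in 3.5 to 10.5 mm; fingers still pushing the squeezed trigger with over 1 N (all of step 2 and value of joint pad between 0.0035 and 0.0105 m and contact force between pad and jar above 3 N and contact force between jar and backstop above 3 N and contact force between the fingers and trigger above 1 N and value of joint trigger above 0.03 rad and angle between jar_mid's own z axis and vertical below 0.1 rad and linear speed of jar below 0.01 m/s); the arm keeps its last pose, push and grip.
It fails at once if the pad is pressed in more than 12 mm of its 14 (jar crushed) (value of joint pad above 0.012 m).
It fails at once if the jaw or pad is pushed directly by the fingers (contact force between any of the arm, the fingers and jaw above 3 N).
It fails at once if the jar in the clamp is tipped over (angle between jar_mid's own z axis and vertical above 0.5 rad).
It fails at once if another jar or the beaker is shifted by more than 20 mm (distance of any of stock_a, stock_b, beaker from where it was at the start of the episode above 0.02 m).
It also fails if it takes over 67 s, if anything falls off the work surface, if the arm or the gripper's body presses on something with over 40 N, if the wrist force passes 120 N, or if a joint passes its speed limit or range.

### The arm

A 6-joint arm with a two-finger parallel gripper is mounted at the origin on the work surface. World frame = base frame: x ahead of the robot, y to its left, z up, the work surface at z = 0. Lengths are in m, angles in rad, forces in N, time in s.
With the tool pointing down it reaches from about 0.325 to 0.775 m from the base axis. Payload 5.5 kg.
Tool frame: the origin (TCP) lies at the very end of the fingers, on their centre line; the grasp point (between the pads) lies 19 mm behind it (manip.pinch_z is the z of the grasp point in the tool frame, in m); z points along the fingers, y is the line along which they close (so a half turn about z gives the same grasp; the last joint's range is limited). The gripper opens to 85 mm and grips with 20 to 120 N. Pads are 22 mm wide; open, the fingers measure 114 mm over their backs; the gripper's body (76 mm by 85 mm) begins 54 mm behind the grasp point. The pads swing forward as they close: fully open they stand 13 mm farther back than shut.
Start: joints at [1.119, 0.091, 1.231, -0, 1.82, -0.057], TCP at [0.231, 0.554, 0.231] pointing down, gripper open.
Joint ranges: [-2.87, 2.87], [-0.86, 2.18], [0.17, 2.46], [-1.51, 4.65], [0.06, 2.69], [-2.65, 2.65]. Speed limits (rad/s): [2.57, 2.57, 3.01, 3.14, 3.14, 3.14].

### API

Orientations are given as a 3x3 rotation matrix whose columns are the frame's x, y, z axes.
In Python, from rig import manip, eyes gives the robot as it stands. The module is installed in compiled form; this text tells all that it offers.
- The arm moves only by the tool move_arm, never from a script. Its argument "commands" is a list of rows, each an object with "grip": the closure, from -1 (fully open) to 1 (shut); "xyz": the shift along the tool's x, y, z in cm, a list of three; "dr": the turn, a rotation vector about the tool's x, y, z in rad, a list of three. A call has 1 to 8 rows; each row shifts and turns the commanded pose from where the row before left it, along the tool's axes as they then stand; what a row does not reach is not made up. A row lasts 1/12 s, in which the tool goes at most 41.7 mm and 7.16 degrees, less where a joint would pass 70% of its speed; a pose out of reach is approached as far as the arm can. A call with a gripper value outside its range is refused whole. The fingers move at their own pace and stop on an object; the grip force is fixed at half the most. Time passes only in rows, so rows that do not move let the fingers close. It gives the time, the measured TCP pose, the force, the opening and the grip force at its end, in the units of the state.
- manip.get_state(): the state, without advancing time (a new reading comes with each control period).
- eyes.grab_frame(name): name is "scene" or "top" or "wrist"; returns the picture (400x640x3 uint8, red, green, blue); there is no depth.
- eyes.get_calibration(name): a dict with "vfov" (degrees; the focal length in pixels is half the picture's height over the tangent of half this angle, whatever the lens; pixels are square), "cx", "cy" (the principal point, pixels), "rvec" (rotation vector, rad) and "tvec" (3), from world to camera coordinates, as OpenCV has them. Camera axes: x right, y down, z forward; pixel columns grow to the right and rows downward; lengths in m; the calibration is good to about 2 mm. A picture is of the moment at which its call begins: read the wrist's pose just before it. get_calibration takes no time and is no camera call; for the wrist camera it gives the pose at the moment of the call.
- manip.hand_in(): hands the job in; it is judged then, once.
The state is a dict: "t": time; "joints": joint angles; "joint_velocities": joint speeds; "joint_torque": joint torques, N m; "tcp_pos": TCP position; "tool_rot": TCP orientation; "force": force on the tool from outside, world axes, zero at the start; "ft_torque": the same for the moment, N m; "grip_width": opening from 0.0 (shut) to 1.0 (fully open); "grip_force": force on a finger pad.
Only numpy, scipy, OpenCV 4.12 (cv2) and the standard library are available. Lean on these libraries where they do the work, as an engineer would, in place of code of your own. Each camera call takes 0.05 s, during which the arm holds its last target. There are 200 camera calls.

## Working session

There is one attempt and no reset: what is moved stays moved. The work goes in short steps, Python scripts to look and compute and a tool call to move; the robot and the scene stay as the last step left them, time stands still between calls to the robot, and variables do not carry over. Pictures are saved under pics/ and viewed, at most 10 in all, crops included, and the job is handed in when it is done.

Besides the shell and the picture viewer there is one more tool, called after "Call:" by a JSON object that holds its "fn" and its "kwargs", one argument or row to a line. move_arm: Moves the arm, as the interface text tells. Its arguments: {"type":"object","properties":{"commands":{"type":"array"}},"required":["commands"]}

```bash
mkdir -p pics
cat > h.py <<'E'
import numpy as np, cv2
from rig import manip, eyes
def cal(n):
    c=eyes.get_calibration(n); f=200/np.tan(np.radians(c["vfov"])/2)
    K=np.array([[f,0,c["cx"]],[0,f,c["cy"]],[0,0,1]]); R=cv2.Rodrigues(np.array(c["rvec"],float))[0]
    return K,R,np.array(c["tvec"],float).ravel()
def ray(C,uv,z):
    K,R,t=C; o=-R.T@t; d=R.T@np.linalg.inv(K)@np.array([uv[0],uv[1],1.]); return o+d*(z-o[2])/d[2]
def proj(C,p):
    K,R,t=C; q=K@(R@np.array(p,float)+t); return q[:2]/q[2]
def save(n,f):
    im=eyes.grab_frame(n); cv2.imwrite("pics/"+f,im[:,:,::-1]); return im
E
python3 -c "
from h import *
save('top','top1.png');save('scene','sc1.png')
for n in ('top','scene'):
    K,R,t=cal(n); print(n,K[0],-R.T@t,R.round(2).tolist())
s=manip.get_state(); print(s['t'],s['tcp_pos'],s['tool_rot'],manip.pinch_z)"
```

```text
top [372.35910201   0.         320.46597826] [0.4210516  0.06013964 0.9843366 ] [[-0.0, -1.0, 0.03], [-0.99, -0.0, -0.16], [0.16, -0.03, -0.99]]
scene [409.68726925   0.         321.46562396] [ 1.11876638 -0.11876775  0.91766196] [[0.29, 0.96, 0.02], [0.77, -0.22, -0.6], [-0.57, 0.19, -0.8]]
0.1 [0.23067759 0.55360716 0.23023225] [[-9.23065836e-01  3.84641220e-01 -7.71286762e-04]
 [ 3.84641984e-01  9.23064381e-01 -1.64065758e-03]
 [ 8.08828047e-05 -1.81110423e-03 -9.99998357e-01]] -0.0187
```

View pics/top1.png

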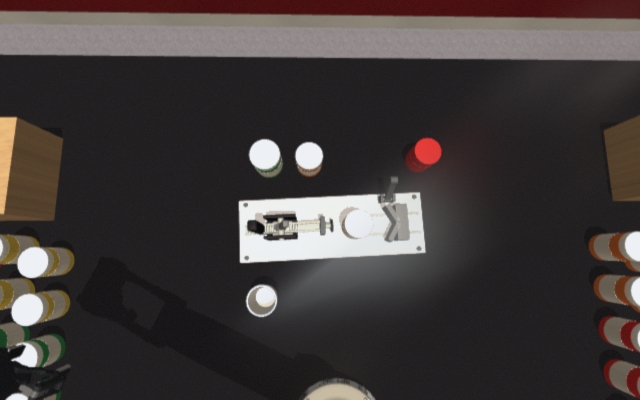

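View pics/sc1.png

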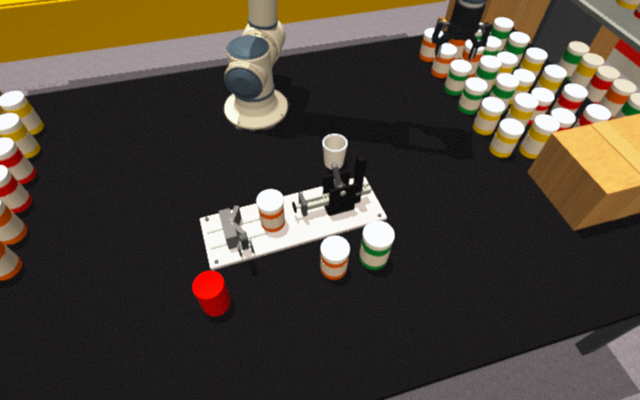

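Top view: the clamp bed has corners at about (238,201), (422,193), (425,254) and (241,262). The backstop is at (397,222), the catch at (390,188) and the trigger housing at (278,226).

Jar candidates:
- White-lidded jar on the bed at (357,223). This is the target, because it stands between the V and the pad.
- Red look-alike at (425,153).
- Stock jars at (265,155) and (309,155).

The beaker is at (262,300). Next I'll fit the bed and take an enlarged crop.

```bash
cat > m.py <<'E'
from h import *
im=cv2.imread('pics/top1.png'); C=cal('top')
m=(im.min(2)>150).astype(np.uint8); m[:180]=0;m[275:]=0;m[:,:225]=0;m[:,440:]=0
m=cv2.morphologyEx(m,cv2.MORPH_CLOSE,np.ones((3,3)))
n,l,s,_=cv2.connectedComponentsWithStats(m); k=1+np.argmax(s[1:,4]); print(s[k])
ys,xs=np.where(l==k)
P=np.array([ray(C,(x,y),.015)[:2] for x,y in zip(xs,ys)],np.float32)
# points of lower part: rectangle
r=cv2.minAreaRect(P); print(r); print(cv2.boxPoints(r))
c=np.array(r[0]); b=cv2.boxPoints(r)
e=[(b[i]-b[i-1]) for i in range(4)]; e=max(e,key=lambda v:np.linalg.norm(v)); e=e/np.linalg.norm(e)
if e[1]<0:e=-e
ux=np.array([e[1],-e[0]]); print('c',c,'y',e,'x',ux)
def toc(uv,z): d=ray(C,uv,z)[:2]-c; return (np.array([d@ux,d@e])*1000).round(1)
def w(p): return np.r_[c+ux*p[0]/1e3+e*p[1]/1e3,p[2]/1e3]
print('jar lid',toc((357,223),.115),'catch tip',toc((391,179),.13))
big=cv2.resize(im[170:280,225:440],None,fx=3.7,fy=3.7,interpolation=cv2.INTER_CUBIC)
for p in [(0,-194,43.5),(0,-134,43.5),(62,-145,40),(95.5,-145,132),(0,125,105),(0,108,188),(0,0,15),(80,240,15),(-80,-240,15)]:
    q=proj(C,w(p)); cv2.circle(big,tuple(int(v) for v in (q-[225,170])*3.7),3,(0,0,255),-1)
cv2.imwrite('pics/big1.png',big)
np.savez('clamp.npz',c=c,e=e,ux=ux)
E
python3 m.py
```

```text
[ 239  193  187   70 9641]
((0.48924463987350464, 0.005530506372451782), (0.1601906716823578, 0.47762763500213623), 2.8445160388946533)
[[ 0.39739668  0.24007528]
 [ 0.4210993  -0.23696385]
 [ 0.5810926  -0.22901426]
 [ 0.55739     0.24802487]]
c [0.48924464 0.00553051] y [-0.04962573  0.99876785] x [0.99876785 0.04962573]
jar lid [ -2.  -54.2] catch tip [  96.  -139.5]
```

View pics/big1.png

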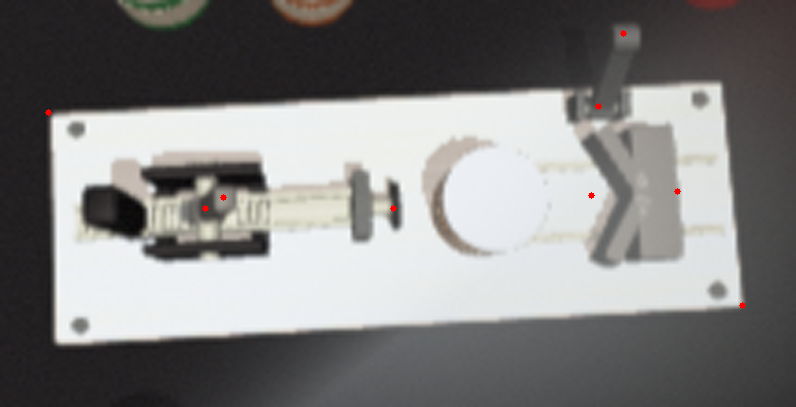

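The crop confirms it: the target jar stands on the bed at clamp (−2,−54), and the projected points match the clamp. First I'll turn the tool to line up with the clamp (tool x = clamp y, tool y = clamp x), then travel at height.

Call:
{"fn": "move_arm", "kwargs": {
  "commands": [
    {"grip":1,"xyz":[0,0,0],"dr":[0,0,0.12]},
    {"grip":1,"xyz":[0,0,0],"dr":[0,0,0.12]},
    {"grip":1,"xyz":[0,0,0],"dr":[0,0,0.12]},
    {"grip":1,"xyz":[0,0,0],"dr":[0,0,0.12]},
    {"grip":1,"xyz":[0,0,0],"dr":[0,0,0.12]},
    {"grip":1,"xyz":[0,0,0],"dr":[0,0,0.12]},
    {"grip":1,"xyz":[0,0,0],"dr":[0,0,0.12]},
    {"grip":1,"xyz":[0,0,0],"dr":[0,0,0.12]}
  ]
}}

```text
t: 0.77
tcp_pos: [0.2307, 0.5537, 0.2306]
tool_rot: [[-0.209, 0.978, -0.001], [0.978, 0.209, -0.001], [-0.001, -0.001, -1.0]]
force: [-0.2, 0.8, -0.6]
grip_width: 0.002
grip_force: 0.0
```

```bash
cat >> h.py <<'E'
def st():
    d=np.load('clamp.npz'); s=manip.get_state(); c,e,ux=d['c'],d['e'],d['ux']; B=np.array([[*ux,0],[*e,0],[0,0,1]])
    p=np.array(s['tcp_pos'])-[*c,0]; R=np.array(s['tool_rot'])
    print('t',s['t'],'clamp',(B@p*1000).round(1),'toolx ang err',np.arctan2(*(B@R[:,0])[:2]).round(3),'tilt',(B@R[:,2]).round(3),'F',(B@np.array(s['force'])).round(2),'w',round(s['grip_width'],3),'j',np.round(s['joints'],2))
E
python3 -c "from h import *;st()"
```

```text
t 0.7667 clamp [-231.   560.3  230.6] toolx ang err -0.16 tilt [-0.001 -0.001 -1.   ] F [-0.15  0.81 -0.64] w 0.002 j [1.12 0.09 1.23 0.   1.82 0.91]
```

Call:
{"fn": "move_arm", "kwargs": {
  "commands": [
    {"grip":1,"xyz":[0,0,0],"dr":[0,0,0.08]},
    {"grip":1,"xyz":[0,0,0],"dr":[0,0,0.08]},
    {"grip":1,"xyz":[-3.95,1.15,0],"dr":[0,0,0]},
    {"grip":1,"xyz":[-3.95,1.15,0],"dr":[0,0,0]},
    {"grip":1,"xyz":[-3.95,1.15,0],"dr":[0,0,0]},
    {"grip":1,"xyz":[-3.95,1.15,0],"dr":[0,0,0]},
    {"grip":1,"xyz":[-3.95,1.15,0],"dr":[0,0,0]},
    {"grip":1,"xyz":[-3.95,1.15,0],"dr":[0,0,0]}
  ]
}}

```text
t: 1.43
tcp_pos: [0.3129, 0.3192, 0.2307]
tool_rot: [[-0.057, 0.998, -0.0], [0.998, 0.057, -0.001], [-0.0, -0.0, -1.0]]
force: [1.0, 0.2, -0.6]
grip_width: 0.002
grip_force: 0.0
```

Call:
{"fn": "move_arm", "kwargs": {
  "commands": [
    {"grip":1,"xyz":[-3.95,1.15,0],"dr":[0,0,0]},
    {"grip":1,"xyz":[-3.95,1.15,0],"dr":[0,0,0]},
    {"grip":1,"xyz":[-3.95,1.15,0],"dr":[0,0,0]},
    {"grip":1,"xyz":[-3.95,1.15,0],"dr":[0,0,0]},
    {"grip":1,"xyz":[-3.95,1.15,0],"dr":[0,0,0]},
    {"grip":1,"xyz":[-3.95,1.15,0],"dr":[0,0,0]},
    {"grip":1,"xyz":[-3.95,1.15,0],"dr":[0,0,0]},
    {"grip":1,"xyz":[-3.95,1.15,0],"dr":[0,0,0]}
  ]
}}

```text
t: 2.1
tcp_pos: [0.4225, 0.0087, 0.2311]
tool_rot: [[-0.056, 0.998, 0.0], [0.998, 0.056, 0.0], [0.0, 0.0, -1.0]]
force: [0.6, 0.1, 0.6]
grip_width: -0.0
grip_force: 0.0
```

Call:
{"fn": "move_arm", "kwargs": {
  "commands": [
    {"grip":1,"xyz":[-3.95,1.15,0],"dr":[0,0,0]},
    {"grip":1,"xyz":[-3.95,1.15,0],"dr":[0,0,0]},
    {"grip":1,"xyz":[-3.95,1.15,0],"dr":[0,0,0]},
    {"grip":1,"xyz":[-3.95,1.15,0],"dr":[0,0,0]},
    {"grip":1,"xyz":[-3.95,1.15,0],"dr":[0,0,0]},
    {"grip":1,"xyz":[-3.95,1.15,0],"dr":[0,0,0]},
    {"grip":1,"xyz":[0,0,0],"dr":[0,0,0]}
  ]
}}

```text
t: 2.68
tcp_pos: [0.505, -0.2281, 0.2276]
tool_rot: [[-0.05, 0.999, -0.005], [0.999, 0.05, -0.0], [-0.0, -0.005, -1.0]]
force: [-0.4, -0.7, -1.0]
grip_width: -0.004
grip_force: 0.0
```

```bash
python3 -c "from h import *;st()"
```

```text
t 2.6833 clamp [   4.1 -234.1  227.6] toolx ang err -0.001 tilt [-0.005 -0.    -1.   ] F [-0.42 -0.7  -0.96] w -0.004 j [-0.48 -0.03  1.36 -0.    1.81 -0.53]
```

Call:
{"fn": "move_arm", "kwargs": {
  "commands": [
    {"grip":1,"xyz":[0,-0.2,4],"dr":[0,0,0]},
    {"grip":1,"xyz":[0,-0.2,4],"dr":[0,0,0]},
    {"grip":1,"xyz":[0,0,4],"dr":[0,0,0]},
    {"grip":1,"xyz":[0,0,4],"dr":[0,0,0]},
    {"grip":1,"xyz":[0,0,2.5],"dr":[0,0,0]},
    {"grip":1,"xyz":[1,0,0],"dr":[0,0,0]},
    {"grip":1,"xyz":[1,0,0],"dr":[0,0,0]},
    {"grip":1,"xyz":[1,0,0],"dr":[0,0,0]}
  ]
}}

```text
t: 3.35
tcp_pos: [0.4998, -0.1915, 0.0485]
tool_rot: [[-0.056, 0.998, 0.002], [0.998, 0.056, -0.001], [-0.001, 0.002, -1.0]]
force: [-0.2, -0.0, 1.1]
grip_width: 0.002
grip_force: 0.0
```

Call:
{"fn": "move_arm", "kwargs": {
  "commands": [
    {"grip":1,"xyz":[1,0,0],"dr":[0,0,0]},
    {"grip":1,"xyz":[1,0,0],"dr":[0,0,0]},
    {"grip":1,"xyz":[1,0,0],"dr":[0,0,0]},
    {"grip":1,"xyz":[1,0,0],"dr":[0,0,0]},
    {"grip":1,"xyz":[0.5,0,0],"dr":[0,0,0]},
    {"grip":1,"xyz":[0.5,0,0],"dr":[0,0,0]}
  ]
}}

```text
t: 3.85
tcp_pos: [0.4967, -0.1417, 0.0472]
tool_rot: [[-0.057, 0.998, 0.002], [0.998, 0.057, -0.001], [-0.001, 0.002, -1.0]]
force: [1.0, -3.4, 2.9]
grip_width: -0.0
grip_force: 1.7
```

```bash
python3 -c "from h import *;st()"
```

```text
t 3.85 clamp [ 1.000e-01 -1.474e+02  4.720e+01] toolx ang err -0.007 tilt [ 0.002 -0.001 -1.   ] F [ 0.81 -3.44  2.87] w -0.0 j [-0.34 -0.09  1.74  0.    1.49 -0.4 ]
```

Pushing with 3.4 N, which matches sliding friction. I'll creep on until the end stop shows as a rise in force.

Call:
{"fn": "move_arm", "kwargs": {
  "commands": [
    {"grip":1,"xyz":[0.2,0,0],"dr":[0,0,0]},
    {"grip":1,"xyz":[0.2,0,0],"dr":[0,0,0]}
  ]
}}

```text
t: 4.02
tcp_pos: [0.4959, -0.138, 0.0462]
tool_rot: [[-0.056, 0.998, -0.0], [0.998, 0.056, 0.0], [0.0, -0.0, -1.0]]
force: [1.2, -2.8, 1.1]
grip_width: -0.003
grip_force: 1.4
```

Call:
{"fn": "move_arm", "kwargs": {
  "commands": [
    {"grip":1,"xyz":[0.2,0,0],"dr":[0,0,0]},
    {"grip":1,"xyz":[0,0,0],"dr":[0,0,0]}
  ]
}}

```text
t: 4.18
tcp_pos: [0.4958, -0.1372, 0.0462]
tool_rot: [[-0.055, 0.998, -0.0], [0.998, 0.055, -0.002], [-0.002, -0.0, -1.0]]
force: [1.3, -4.7, 1.3]
grip_width: 0.0
grip_force: 2.7
```

```bash
python3 -c "from h import *;st()"
```

```text
t 4.1833 clamp [  -0.5 -142.8   46.2] toolx ang err -0.006 tilt [-0.    -0.002 -1.   ] F [ 1.08 -4.75  1.3 ] w 0.0 j [-0.33 -0.1   1.75 -0.    1.49 -0.39]
```

Call:
{"fn": "move_arm", "kwargs": {
  "commands": [
    {"grip":1,"xyz":[0.2,0,0],"dr":[0,0,0]},
    {"grip":1,"xyz":[0,0,0],"dr":[0,0,0]}
  ]
}}

```text
t: 4.35
tcp_pos: [0.4958, -0.1371, 0.0462]
tool_rot: [[-0.054, 0.999, 0.0], [0.999, 0.054, -0.005], [-0.005, 0.0, -1.0]]
force: [2.2, -12.2, 0.4]
grip_width: 0.003
grip_force: 6.0
```

Call:
{"fn": "move_arm", "kwargs": {
  "commands": [
    {"grip":1,"xyz":[0.2,0,0],"dr":[0,0,0]},
    {"grip":1,"xyz":[0,0,0],"dr":[0,0,0]}
  ]
}}

```text
t: 4.52
tcp_pos: [0.4957, -0.137, 0.0463]
tool_rot: [[-0.053, 0.999, 0.001], [0.999, 0.053, -0.009], [-0.009, 0.0, -1.0]]
force: [2.6, -18.1, -1.1]
grip_width: -0.0
grip_force: 9.4
```

```bash
python3 -c "from h import *;st()"
```

```text
t 4.5167 clamp [  -0.6 -142.7   46.3] toolx ang err -0.004 tilt [ 0.    -0.009 -1.   ] F [  1.66 -18.18  -1.14] w -0.0 j [-0.33 -0.1   1.75 -0.01  1.49 -0.38]
```

The force rises with no motion, so the backstop is home. I'll back off, rise, go round to the outer side of the catch and push it over.

Call:
{"fn": "move_arm", "kwargs": {
  "commands": [
    {"grip":1,"xyz":[-2.5,0,0],"dr":[0,0,0]},
    {"grip":1,"xyz":[0,0,-4],"dr":[0,0,0]},
    {"grip":1,"xyz":[0,0,-4],"dr":[0,0,0]},
    {"grip":1,"xyz":[0,0,-4],"dr":[0,0,0]},
    {"grip":1,"xyz":[0,0,-4],"dr":[0,0,0]},
    {"grip":1,"xyz":[0,4,-0.5],"dr":[0,0,0]},
    {"grip":1,"xyz":[0,4,0],"dr":[0,0,0]},
    {"grip":1,"xyz":[0,4,0],"dr":[0,0,0]}
  ]
}}

```text
t: 5.18
tcp_pos: [0.6182, -0.1503, 0.2127]
tool_rot: [[-0.055, 0.998, 0.002], [0.998, 0.055, 0.001], [0.0, 0.002, -1.0]]
force: [-0.0, -1.1, 0.5]
grip_width: 0.0
grip_force: 0.0
```

Call:
{"fn": "move_arm", "kwargs": {
  "commands": [
    {"grip":1,"xyz":[1.5,3.5,0],"dr":[0,0,0]},
    {"grip":1,"xyz":[0.5,0,3.5],"dr":[0,0,0]},
    {"grip":1,"xyz":[0,0,3.5],"dr":[0,0,0]},
    {"grip":1,"xyz":[0,0,3.0],"dr":[0,0,0]},
    {"grip":1,"xyz":[0,0,0],"dr":[0,0,0]}
  ]
}}

```text
t: 5.6
tcp_pos: [0.6465, -0.127, 0.1005]
tool_rot: [[-0.056, 0.998, -0.016], [0.998, 0.057, 0.005], [0.006, -0.016, -1.0]]
force: [-0.9, 0.6, -2.0]
grip_width: 0.0
grip_force: 0.0
```

```bash
python3 -c "from h import *;st();save('top','top2.png');im=cv2.imread('pics/top2.png');cv2.imwrite('pics/big2.png',cv2.resize(im[130:290,225:440],None,fx=3.5,fy=3.5))"
```

```text
t 5.6 clamp [ 150.5 -140.1  100.5] toolx ang err -0.007 tilt [-0.016  0.006 -1.   ] F [-0.87  0.6  -1.99] w 0.0 j [-0.25  0.28  1.25  0.    1.63 -0.3 ]
```

View pics/big2.png

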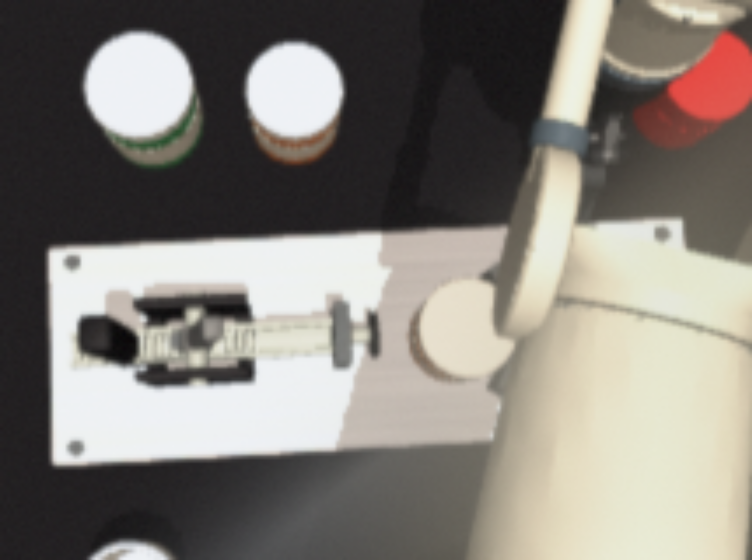

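Top view: the arm hides the backstop, and the jar at crop (465,330) hasn't moved. The catch bar at (600,180) is just inside the fingers. Now I'll push it to −x.

Call:
{"fn": "move_arm", "kwargs": {
  "commands": [
    {"grip":1,"xyz":[-0.3,-2,0],"dr":[0,0,0]},
    {"grip":1,"xyz":[0,-1.5,0],"dr":[0,0,0]},
    {"grip":1,"xyz":[0,-1.5,0],"dr":[0,0,0]},
    {"grip":1,"xyz":[0,-1.5,0],"dr":[0,0,0]},
    {"grip":1,"xyz":[0,-1.5,0],"dr":[0,0,0]},
    {"grip":1,"xyz":[0,-1.5,0],"dr":[0,0,0]},
    {"grip":1,"xyz":[0,-1.5,0],"dr":[0,0,0]},
    {"grip":1,"xyz":[0,0,0],"dr":[0,0,0]}
  ]
}}

```text
t: 6.32
tcp_pos: [0.5402, -0.1384, 0.1149]
tool_rot: [[-0.055, 0.998, 0.003], [0.998, 0.055, -0.001], [-0.001, 0.003, -1.0]]
force: [-1.1, 0.1, -0.4]
grip_width: -0.002
grip_force: 0.0
```

Call:
{"fn": "move_arm", "kwargs": {
  "commands": [
    {"grip":1,"xyz":[0,0,0],"dr":[0,0,0]},
    {"grip":1,"xyz":[0,0,-4],"dr":[0,0,0]},
    {"grip":1,"xyz":[0,0,-4],"dr":[0,0,0]},
    {"grip":1,"xyz":[0,0,-4],"dr":[0,0,0]},
    {"grip":1,"xyz":[4,0,0],"dr":[0,0,0]},
    {"grip":1,"xyz":[4,0,0],"dr":[0,0,0]},
    {"grip":1,"xyz":[4,0,0],"dr":[0,0,0]},
    {"grip":1,"xyz":[4,0,0],"dr":[0,0,0]}
  ]
}}

```text
t: 6.98
tcp_pos: [0.5327, 0.0236, 0.2331]
tool_rot: [[-0.055, 0.998, 0.003], [0.998, 0.055, 0.0], [0.0, 0.003, -1.0]]
force: [0.4, 0.9, -0.6]
grip_width: -0.001
grip_force: 0.0
```

```bash
python3 -c "from h import *;st();save('top','top3.png');im=cv2.imread('pics/top3.png');cv2.imwrite('pics/big3.png',cv2.resize(im[130:290,225:440],None,fx=3.5,fy=3.5))"
```

```text
t 6.9833 clamp [ 44.3  15.9 233.1] toolx ang err -0.005 tilt [ 0.003  0.    -1.   ] F [ 0.42  0.91 -0.65] w -0.001 j [-0.02 -0.09  1.41  0.    1.82 -0.07]
```

View pics/big3.png

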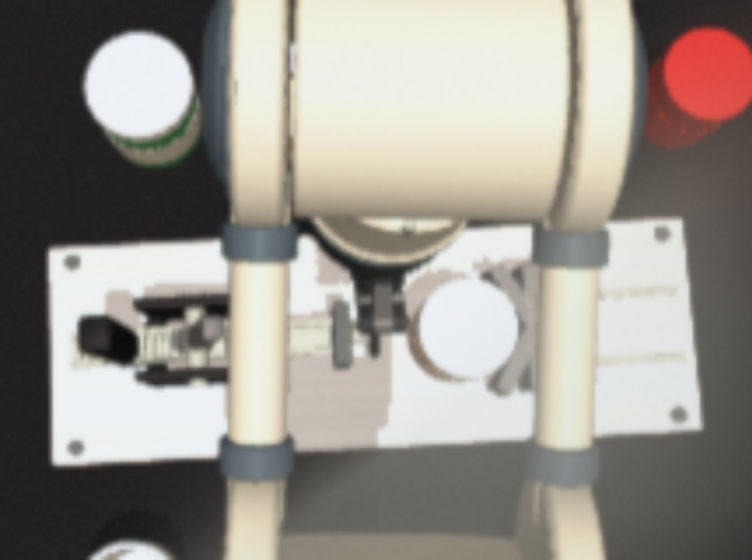

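Top view: the backstop V is home next to the jar at crop (510,330), and no bar stands at the old catch place. Now I'll move to the front of the trigger and confirm the catch with both cameras.

Call:
{"fn": "move_arm", "kwargs": {
  "commands": [
    {"grip":1,"xyz":[3,-2.2,0],"dr":[0,0,0]},
    {"grip":1,"xyz":[3,-2.2,0],"dr":[0,0,0]},
    {"grip":1,"xyz":[0,0,2],"dr":[0,0,0]},
    {"grip":1,"xyz":[0,0,2],"dr":[0,0,0]},
    {"grip":1,"xyz":[0,0,2],"dr":[0,0,0]},
    {"grip":1,"xyz":[0,0,1.8],"dr":[0,0,0]},
    {"grip":1,"xyz":[0,0,0],"dr":[0,0,0]}
  ]
}}

```text
t: 7.62
tcp_pos: [0.4838, 0.0795, 0.1502]
tool_rot: [[-0.056, 0.998, -0.005], [0.998, 0.056, -0.0], [0.0, -0.005, -1.0]]
force: [-0.9, 0.2, -0.5]
grip_width: -0.003
grip_force: 0.0
```

```bash
python3 -c "
from h import *
st()
C=cal('top');d=np.load('clamp.npz');f=lambda uv,z:[(ray(C,uv,z)[:2]-d['c'])@d['ux'],(ray(C,uv,z)[:2]-d['c'])@d['e']]
print('pad',f((333.4,225.4),.06))
a=save('top','t4.png')[150:280,225:440];b=save('scene','s4.png')[130:290,180:410]
a=cv2.resize(a,None,fx=3,fy=3);b=cv2.resize(b,(645,449));b=cv2.resize(b,(645,400))
a=cv2.resize(a,(645,200*2-200))if 0 else a
cv2.imwrite('pics/both4.png',cv2.resize(np.vstack([a,b]),(490,600))[:,:,::-1])"
```

```text
t 7.6167 clamp [ -1.8  74.2 150.2] toolx ang err -0.007 tilt [-0.005  0.    -1.   ] F [-0.86  0.2  -0.52] w -0.003 j [ 0.09 -0.2   1.66  0.    1.69  0.04]
pad [np.float64(-0.0008634764523599174), np.float64(-0.0022239468703783797)]
```

View pics/both4.png

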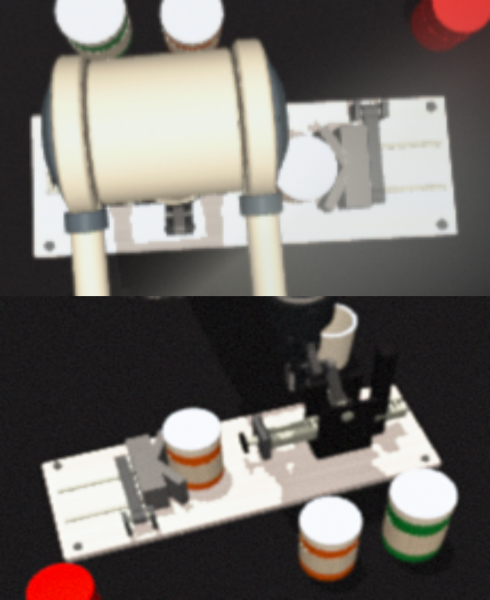

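Both views show the catch bar lying flat right behind the backstop (top panel (372,160), lower panel (130,490)). The pad face is at about y=−2 and the jar front at about −21, so the gap is about 19 mm plus the V gap. I'll start the first stroke.

Call:
{"fn": "move_arm", "kwargs": {
  "commands": [
    {"grip":1,"xyz":[0.5,0.2,0],"dr":[0,0,0]},
    {"grip":1,"xyz":[0.5,0,0],"dr":[0,0,0]},
    {"grip":1,"xyz":[0.5,0,0],"dr":[0,0,0]},
    {"grip":1,"xyz":[0.5,0,0],"dr":[0,0,0]},
    {"grip":1,"xyz":[0,0,0],"dr":[0,0,0]}
  ]
}}

```text
t: 8.13
tcp_pos: [0.4859, 0.1004, 0.154]
tool_rot: [[-0.057, 0.998, 0.001], [0.998, 0.057, 0.0], [0.0, 0.001, -1.0]]
force: [-0.0, -0.7, 0.6]
grip_width: 0.0
grip_force: 0.3
```

Call:
{"fn": "move_arm", "kwargs": {
  "commands": [
    {"grip":1,"xyz":[0.3,0,0],"dr":[0,0,0]},
    {"grip":1,"xyz":[0.3,0,0],"dr":[0,0,0]},
    {"grip":1,"xyz":[0,0,0],"dr":[0,0,0]}
  ]
}}

```text
t: 8.38
tcp_pos: [0.4855, 0.1054, 0.1537]
tool_rot: [[-0.056, 0.998, 0.001], [0.998, 0.056, -0.001], [-0.001, 0.001, -1.0]]
force: [0.7, -3.0, 1.9]
grip_width: -0.003
grip_force: 1.4
```

Call:
{"fn": "move_arm", "kwargs": {
  "commands": [
    {"grip":1,"xyz":[0.3,0,0],"dr":[0,0,0]},
    {"grip":1,"xyz":[0.3,0,0],"dr":[0,0,0]},
    {"grip":1,"xyz":[0,0,0],"dr":[0,0,0]}
  ]
}}

```text
t: 8.63
tcp_pos: [0.4851, 0.1117, 0.1535]
tool_rot: [[-0.056, 0.998, 0.001], [0.998, 0.056, 0.0], [0.0, 0.001, -1.0]]
force: [1.7, -3.6, 2.4]
grip_width: 0.001
grip_force: 1.5
```

Call:
{"fn": "move_arm", "kwargs": {
  "commands": [
    {"grip":1,"xyz":[0.3,0,0],"dr":[0,0,0]},
    {"grip":1,"xyz":[0.3,0,0],"dr":[0,0,0]},
    {"grip":1,"xyz":[0,0,0],"dr":[0,0,0]}
  ]
}}

```text
t: 8.88
tcp_pos: [0.4847, 0.1174, 0.1536]
tool_rot: [[-0.056, 0.998, 0.001], [0.998, 0.056, -0.001], [-0.001, 0.001, -1.0]]
force: [1.9, -6.2, 3.7]
grip_width: -0.001
grip_force: 2.5
```

```bash
python3 -c "from h import *;st()"
```

```text
t 8.8833 clamp [  1.1 111.9 153.6] toolx ang err -0.006 tilt [ 0.001 -0.001 -1.   ] F [ 1.56 -6.24  3.65] w -0.001 j [ 0.17 -0.19  1.64 -0.    1.69  0.11]
```

Call:
{"fn": "move_arm", "kwargs": {
  "commands": [
    {"grip":1,"xyz":[0.3,0,0],"dr":[0,0,0]},
    {"grip":1,"xyz":[0.3,0,0],"dr":[0,0,0]},
    {"grip":1,"xyz":[0,0,0],"dr":[0,0,0]}
  ]
}}

```text
t: 9.13
tcp_pos: [0.4844, 0.1233, 0.1537]
tool_rot: [[-0.056, 0.998, 0.001], [0.998, 0.056, -0.001], [-0.001, 0.001, -1.0]]
force: [1.0, -5.5, 4.1]
grip_width: -0.002
grip_force: 2.9
```

Call:
{"fn": "move_arm", "kwargs": {
  "commands": [
    {"grip":1,"xyz":[0.3,0,0],"dr":[0,0,0]},
    {"grip":1,"xyz":[0,0,0],"dr":[0,0,0]}
  ]
}}

```text
t: 9.3
tcp_pos: [0.4843, 0.1253, 0.1536]
tool_rot: [[-0.055, 0.998, 0.001], [0.998, 0.055, -0.003], [-0.003, 0.001, -1.0]]
force: [0.4, -8.6, 4.7]
grip_width: -0.003
grip_force: 4.6
```

Call:
{"fn": "move_arm", "kwargs": {
  "commands": [
    {"grip":1,"xyz":[0.3,0,0],"dr":[0,0,0]},
    {"grip":1,"xyz":[0,0,0],"dr":[0,0,0]}
  ]
}}

```text
t: 9.47
tcp_pos: [0.4843, 0.1256, 0.1537]
tool_rot: [[-0.053, 0.999, 0.001], [0.999, 0.053, -0.008], [-0.008, 0.0, -1.0]]
force: [1.4, -17.4, 5.3]
grip_width: -0.004
grip_force: 9.5
```

The full stroke runs from world y .100 to .1255, about 0.63 mm of pawl per mm. The jaw caught at about .113, so it gained about 8 mm. I'll release and repeat.

Call:
{"fn": "move_arm", "kwargs": {
  "commands": [
    {"grip":1,"xyz":[-1.2,0,0],"dr":[0,0,0]},
    {"grip":1,"xyz":[-1.2,0,0],"dr":[0,0,0]},
    {"grip":1,"xyz":[-1.2,0,0],"dr":[0,0,0]},
    {"grip":1,"xyz":[0,0,0],"dr":[0,0,0]}
  ]
}}

```text
t: 9.8
tcp_pos: [0.4858, 0.0919, 0.1527]
tool_rot: [[-0.055, 0.999, -0.001], [0.999, 0.055, 0.0], [0.0, -0.001, -1.0]]
force: [0.2, -0.7, -0.8]
grip_width: 0.001
grip_force: 0.0
```

Call:
{"fn": "move_arm", "kwargs": {
  "commands": [
    {"grip":1,"xyz":[0.5,0,0],"dr":[0,0,0]},
    {"grip":1,"xyz":[0.5,0,0],"dr":[0,0,0]},
    {"grip":1,"xyz":[0.5,0,0],"dr":[0,0,0]},
    {"grip":1,"xyz":[0,0,0],"dr":[0,0,0]}
  ]
}}

```text
t: 10.13
tcp_pos: [0.4853, 0.1095, 0.1538]
tool_rot: [[-0.057, 0.998, 0.001], [0.998, 0.057, 0.0], [0.0, 0.001, -1.0]]
force: [0.6, -3.3, 2.2]
grip_width: 0.004
grip_force: 1.5
```

Call:
{"fn": "move_arm", "kwargs": {
  "commands": [
    {"grip":1,"xyz":[0.5,0,0],"dr":[0,0,0]},
    {"grip":1,"xyz":[0.5,0,0],"dr":[0,0,0]},
    {"grip":1,"xyz":[0,0,0],"dr":[0,0,0]}
  ]
}}

```text
t: 10.38
tcp_pos: [0.4848, 0.119, 0.1539]
tool_rot: [[-0.057, 0.998, 0.001], [0.998, 0.057, -0.001], [-0.001, 0.001, -1.0]]
force: [0.2, -4.7, 2.9]
grip_width: 0.001
grip_force: 2.3
```

Call:
{"fn": "move_arm", "kwargs": {
  "commands": [
    {"grip":1,"xyz":[0.4,0,0],"dr":[0,0,0]},
    {"grip":1,"xyz":[0.4,0,0],"dr":[0,0,0]},
    {"grip":1,"xyz":[0,0,0],"dr":[0,0,0]}
  ]
}}

```text
t: 10.63
tcp_pos: [0.4845, 0.1253, 0.1539]
tool_rot: [[-0.055, 0.998, 0.001], [0.998, 0.055, -0.003], [-0.003, 0.001, -1.0]]
force: [0.0, -9.2, 4.9]
grip_width: -0.002
grip_force: 4.8
```

Call:
{"fn": "move_arm", "kwargs": {
  "commands": [
    {"grip":1,"xyz":[-1.2,0,0],"dr":[0,0,0]},
    {"grip":1,"xyz":[-1.2,0,0],"dr":[0,0,0]},
    {"grip":1,"xyz":[-1.0,0,0],"dr":[0,0,0]},
    {"grip":1,"xyz":[0,0,0],"dr":[0,0,0]}
  ]
}}

```text
t: 10.97
tcp_pos: [0.4859, 0.0907, 0.1527]
tool_rot: [[-0.054, 0.999, -0.001], [0.999, 0.054, -0.0], [-0.0, -0.001, -1.0]]
force: [-0.5, -1.0, -0.3]
grip_width: -0.003
grip_force: 0.0
```

Call:
{"fn": "move_arm", "kwargs": {
  "commands": [
    {"grip":1,"xyz":[0.5,0,0],"dr":[0,0,0]},
    {"grip":1,"xyz":[0.5,0,0],"dr":[0,0,0]},
    {"grip":1,"xyz":[0.5,0,0],"dr":[0,0,0]},
    {"grip":1,"xyz":[0.5,0,0],"dr":[0,0,0]},
    {"grip":1,"xyz":[0,0,0],"dr":[0,0,0]}
  ]
}}

```text
t: 11.38
tcp_pos: [0.4849, 0.1136, 0.1535]
tool_rot: [[-0.057, 0.998, 0.0], [0.998, 0.057, 0.0], [0.0, 0.0, -1.0]]
force: [-1.0, -2.9, 0.9]
grip_width: -0.002
grip_force: 0.8
```

Call:
{"fn": "move_arm", "kwargs": {
  "commands": [
    {"grip":1,"xyz":[0.3,0,0],"dr":[0,0,0]},
    {"grip":1,"xyz":[0,0,0],"dr":[0,0,0]},
    {"grip":1,"xyz":[0,0,0],"dr":[0,0,0]}
  ]
}}

```text
t: 11.63
tcp_pos: [0.4848, 0.1153, 0.1536]
tool_rot: [[-0.056, 0.998, 0.0], [0.998, 0.056, -0.001], [-0.001, 0.0, -1.0]]
force: [-0.1, -3.7, 2.6]
grip_width: 0.002
grip_force: 1.8
```

Call:
{"fn": "move_arm", "kwargs": {
  "commands": [
    {"grip":1,"xyz":[0.3,0,0],"dr":[0,0,0]},
    {"grip":1,"xyz":[0,0,0],"dr":[0,0,0]},
    {"grip":1,"xyz":[0,0,0],"dr":[0,0,0]}
  ]
}}

```text
t: 11.88
tcp_pos: [0.4847, 0.1177, 0.1537]
tool_rot: [[-0.055, 0.998, 0.001], [0.998, 0.055, -0.001], [-0.001, 0.001, -1.0]]
force: [0.2, -5.6, 3.9]
grip_width: -0.003
grip_force: 2.8
```

Call:
{"fn": "move_arm", "kwargs": {
  "commands": [
    {"grip":1,"xyz":[0.3,0,0],"dr":[0,0,0]},
    {"grip":1,"xyz":[0,0,0],"dr":[0,0,0]},
    {"grip":1,"xyz":[0,0,0],"dr":[0,0,0]}
  ]
}}

```text
t: 12.13
tcp_pos: [0.4846, 0.1202, 0.1539]
tool_rot: [[-0.055, 0.998, 0.001], [0.998, 0.055, -0.002], [-0.002, 0.001, -1.0]]
force: [0.9, -7.8, 4.1]
grip_width: -0.001
grip_force: 3.9
```

```bash
python3 -c "
from h import *
st()
b=save('scene','s5.png')[150:250,190:400]
cv2.imwrite('pics/b5.png',cv2.resize(b,None,fx=3.8,fy=3.8,interpolation=cv2.INTER_CUBIC)[:,:,::-1])"
```

```text
t 12.1333 clamp [  1.1 114.7 153.9] toolx ang err -0.005 tilt [ 0.001 -0.002 -1.   ] F [ 0.51 -7.79  4.15] w -0.001 j [ 0.18 -0.18  1.63 -0.    1.69  0.12]
```

View pics/b5.png

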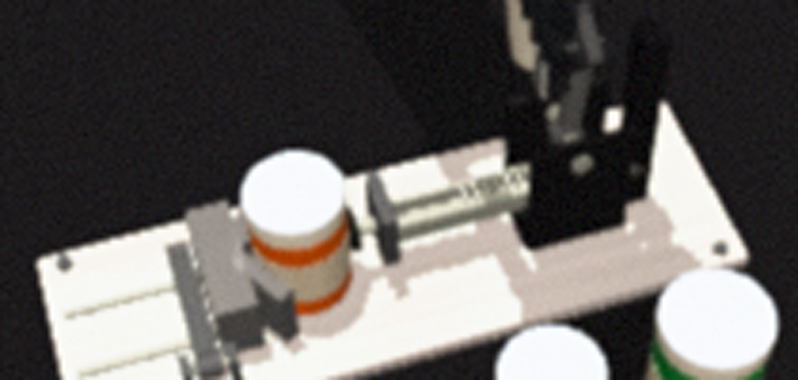

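The pad is now at the jar, at crop (355,228), and the force is rising. I'll keep squeezing gently.

Call:
{"fn": "move_arm", "kwargs": {
  "commands": [
    {"grip":1,"xyz":[0.2,0,0],"dr":[0,0,0]},
    {"grip":1,"xyz":[0,0,0],"dr":[0,0,0]},
    {"grip":1,"xyz":[0,0,0],"dr":[0,0,0]}
  ]
}}

```text
t: 12.43
tcp_pos: [0.4845, 0.122, 0.1539]
tool_rot: [[-0.055, 0.999, 0.001], [0.999, 0.055, -0.003], [-0.003, 0.001, -1.0]]
force: [0.3, -8.4, 3.4]
grip_width: 0.003
grip_force: 4.3
```

Call:
{"fn": "move_arm", "kwargs": {
  "commands": [
    {"grip":1,"xyz":[0.2,0,0],"dr":[0,0,0]},
    {"grip":1,"xyz":[0,0,0],"dr":[0,0,0]},
    {"grip":1,"xyz":[0,0,0],"dr":[0,0,0]}
  ]
}}

```text
t: 12.68
tcp_pos: [0.4844, 0.1239, 0.1538]
tool_rot: [[-0.055, 0.999, 0.001], [0.999, 0.055, -0.003], [-0.003, 0.001, -1.0]]
force: [-0.4, -8.5, 4.1]
grip_width: 0.001
grip_force: 4.4
```

```bash
python3 -c "from h import *;st()"
```

```text
t 12.6833 clamp [  1.  118.5 153.8] toolx ang err -0.005 tilt [ 0.001 -0.003 -1.   ] F [-0.79 -8.5   4.13] w 0.001 j [ 0.18 -0.18  1.63 -0.    1.69  0.13]
```

Pressing started at about y=.118, so the pad is in about 3 mm near the end of this stroke. I'll do one more stroke. The next tooth sits 8 mm ahead, so half-press (about 7 mm) should come at y≈.1175.

Call:
{"fn": "move_arm", "kwargs": {
  "commands": [
    {"grip":1,"xyz":[-1.2,0,0],"dr":[0,0,0]},
    {"grip":1,"xyz":[-1.2,0,0],"dr":[0,0,0]},
    {"grip":1,"xyz":[-0.8,0,0],"dr":[0,0,0]},
    {"grip":1,"xyz":[0,0,0],"dr":[0,0,0]}
  ]
}}

```text
t: 13.02
tcp_pos: [0.4859, 0.0919, 0.1528]
tool_rot: [[-0.054, 0.999, -0.001], [0.999, 0.054, 0.0], [0.0, -0.001, -1.0]]
force: [0.1, -0.3, 0.6]
grip_width: 0.001
grip_force: 0.0
```

Call:
{"fn": "move_arm", "kwargs": {
  "commands": [
    {"grip":1,"xyz":[0.4,0,0],"dr":[0,0,0]},
    {"grip":1,"xyz":[0.4,0,0],"dr":[0,0,0]},
    {"grip":1,"xyz":[0.4,0,0],"dr":[0,0,0]},
    {"grip":1,"xyz":[0,0,0],"dr":[0,0,0]},
    {"grip":1,"xyz":[0,0,0],"dr":[0,0,0]}
  ]
}}

```text
t: 13.43
tcp_pos: [0.4853, 0.1061, 0.1533]
tool_rot: [[-0.057, 0.998, 0.0], [0.998, 0.057, 0.0], [0.0, 0.0, -1.0]]
force: [0.6, -0.4, 0.0]
grip_width: -0.002
grip_force: 0.4
```

Call:
{"fn": "move_arm", "kwargs": {
  "commands": [
    {"grip":1,"xyz":[0.2,0,0],"dr":[0,0,0]},
    {"grip":1,"xyz":[0,0,0],"dr":[0,0,0]}
  ]
}}

```text
t: 13.6
tcp_pos: [0.4851, 0.1078, 0.1533]
tool_rot: [[-0.056, 0.998, 0.0], [0.998, 0.056, 0.0], [0.0, 0.0, -1.0]]
force: [0.6, -0.7, 1.4]
grip_width: 0.001
grip_force: 0.6
```

Call:
{"fn": "move_arm", "kwargs": {
  "commands": [
    {"grip":1,"xyz":[0.2,0,0],"dr":[0,0,0]},
    {"grip":1,"xyz":[0,0,0],"dr":[0,0,0]}
  ]
}}

```text
t: 13.77
tcp_pos: [0.4851, 0.1091, 0.1534]
tool_rot: [[-0.056, 0.998, 0.0], [0.998, 0.056, -0.001], [-0.001, 0.0, -1.0]]
force: [-0.3, -5.2, 1.3]
grip_width: -0.004
grip_force: 1.7
```

Call:
{"fn": "move_arm", "kwargs": {
  "commands": [
    {"grip":1,"xyz":[0.2,0,0],"dr":[0,0,0]},
    {"grip":1,"xyz":[0,0,0],"dr":[0,0,0]}
  ]
}}

```text
t: 13.93
tcp_pos: [0.485, 0.111, 0.1536]
tool_rot: [[-0.055, 0.998, 0.0], [0.998, 0.055, -0.001], [-0.001, 0.0, -1.0]]
force: [-0.1, -4.1, 3.4]
grip_width: -0.006
grip_force: 2.5
```

Call:
{"fn": "move_arm", "kwargs": {
  "commands": [
    {"grip":1,"xyz":[0.2,0,0],"dr":[0,0,0]},
    {"grip":1,"xyz":[0,0,0],"dr":[0,0,0]},
    {"grip":1,"xyz":[0,0,0],"dr":[0,0,0]}
  ]
}}

```text
t: 14.18
tcp_pos: [0.485, 0.1129, 0.1538]
tool_rot: [[-0.055, 0.998, 0.001], [0.998, 0.055, -0.001], [-0.001, 0.001, -1.0]]
force: [-0.9, -5.3, 2.6]
grip_width: -0.005
grip_force: 2.5
```

Call:
{"fn": "move_arm", "kwargs": {
  "commands": [
    {"grip":1,"xyz":[0.2,0,0],"dr":[0,0,0]},
    {"grip":1,"xyz":[0,0,0],"dr":[0,0,0]},
    {"grip":1,"xyz":[0,0,0],"dr":[0,0,0]}
  ]
}}

```text
t: 14.43
tcp_pos: [0.4849, 0.1146, 0.1539]
tool_rot: [[-0.055, 0.998, 0.001], [0.998, 0.055, -0.001], [-0.001, 0.001, -1.0]]
force: [-0.5, -6.9, 4.0]
grip_width: -0.005
grip_force: 2.9
```

Call:
{"fn": "move_arm", "kwargs": {
  "commands": [
    {"grip":1,"xyz":[0.2,0,0],"dr":[0,0,0]},
    {"grip":1,"xyz":[0,0,0],"dr":[0,0,0]},
    {"grip":1,"xyz":[0,0,0],"dr":[0,0,0]}
  ]
}}

```text
t: 14.68
tcp_pos: [0.4849, 0.116, 0.154]
tool_rot: [[-0.055, 0.999, 0.001], [0.999, 0.055, -0.003], [-0.003, 0.001, -1.0]]
force: [-0.6, -7.7, 5.2]
grip_width: -0.003
grip_force: 4.1
```

```bash
python3 -c "
from h import *
st()
b=save('scene','s6.png')[150:250,190:400]
st()
a=cv2.imread('pics/s5.png')[190:230,270:330];b=cv2.imread('pics/s6.png')[190:230,270:330]
cv2.imwrite('pics/b6.png',cv2.resize(np.hstack([a,b]),None,fx=6.6,fy=6.6,interpolation=cv2.INTER_CUBIC))"
```

```text
t 14.6833 clamp [  1.1 110.5 154. ] toolx ang err -0.005 tilt [ 0.001 -0.003 -1.   ] F [-1.   -7.71  5.21] w -0.003 j [ 0.17 -0.19  1.64 -0.    1.69  0.11]
t 14.7333 clamp [  1.1 110.5 154. ] toolx ang err -0.005 tilt [ 0.001 -0.003 -1.   ] F [-0.91 -7.91  5.03] w 0.0 j [ 0.17 -0.19  1.64 -0.    1.69  0.11]
```

View pics/b6.png

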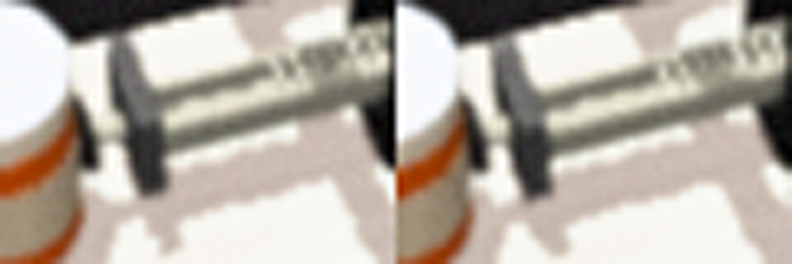

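The jaw moved about 4–5 mm between these pictures, and the jar shifted about 2 mm as well. I'll measure the pad-to-jaw clearance along the clamp's y line in the scene pictures, using the free state (s4) as reference.

```bash
cat > p.py <<'E'
from h import *
import sys
C=cal('scene');d=np.load('clamp.npz')
def w(x,y,z): return np.r_[d['c']+d['ux']*x/1e3+d['e']*y/1e3,z/1e3]
ys=np.arange(-45,46,1.5)
def prof(im,z):
    q=np.array([proj(C,w(0,y,z)) for y in ys],np.float32)
    return cv2.remap(im,q[None,:,0],q[None,:,1],cv2.INTER_CUBIC)[0]
for f in sys.argv[1:]:
    g=cv2.cvtColor(cv2.imread('pics/'+f),cv2.COLOR_BGR2GRAY).astype(np.float32)
    print(f); 
    for z in (57,63): print(z,prof(g,z).astype(int).tolist())
print(ys[0], 'px/mm',np.linalg.norm(proj(C,w(0,10,60))-proj(C,w(0,0,60)))/10)
E
python3 p.py s4.png s5.png s6.png
```

```text
s4.png
57 [160, 158, 157, 152, 147, 140, 132, 125, 112, 95, 77, 67, 74, 103, 158, 213, 239, 249, 249, 248, 247, 247, 246, 246, 247, 248, 248, 251, 245, 229, 164, 96, 33, 19, 31, 70, 119, 170, 200, 216, 216, 215, 215, 210, 193, 147, 92, 64, 62, 84, 104, 107, 104, 95, 85, 88, 108, 134, 145, 148, 155]
63 [167, 166, 166, 165, 162, 156, 151, 145, 140, 131, 116, 96, 90, 103, 156, 213, 246, 247, 248, 248, 247, 246, 246, 246, 246, 247, 248, 254, 239, 200, 125, 64, 18, 21, 53, 113, 183, 229, 239, 235, 227, 216, 206, 183, 159, 113, 78, 72, 86, 100, 109, 110, 97, 80, 77, 87, 103, 115, 117, 120, 123]
s5.png
57 [139, 128, 122, 109, 99, 84, 76, 75, 77, 81, 68, 43, 32, 48, 91, 145, 185, 209, 218, 218, 216, 204, 181, 132, 86, 74, 85, 100, 109, 110, 110, 111, 124, 141, 166, 184, 187, 189, 198, 209, 215, 224, 225, 224, 217, 211, 203, 199, 205, 211, 218, 216, 210, 203, 198, 192, 188, 191, 197, 207, 217]
63 [155, 150, 147, 138, 130, 116, 102, 85, 73, 64, 53, 33, 41, 76, 141, 197, 232, 234, 236, 228, 219, 187, 147, 98, 75, 81, 99, 110, 115, 112, 108, 106, 107, 111, 118, 122, 121, 124, 131, 140, 146, 148, 147, 139, 129, 125, 124, 127, 133, 138, 138, 132, 130, 124, 122, 122, 121, 122, 130, 140, 146]
s6.png
57 [125, 112, 98, 82, 73, 69, 69, 70, 61, 41, 31, 39, 79, 129, 177, 205, 217, 216, 214, 181, 131, 85, 72, 80, 102, 110, 111, 107, 116, 133, 167, 195, 208, 203, 199, 191, 189, 194, 203, 213, 219, 225, 221, 219, 215, 210, 205, 201, 205, 211, 218, 217, 212, 205, 199, 192, 190, 194, 199, 201, 199]
63 [146, 139, 133, 119, 103, 84, 70, 58, 52, 37, 41, 70, 128, 179, 219, 227, 228, 212, 197, 159, 112, 85, 98, 111, 115, 114, 110, 105, 104, 105, 114, 122, 126, 124, 122, 122, 119, 121, 128, 139, 148, 152, 147, 140, 133, 130, 127, 125, 130, 134, 134, 130, 129, 126, 122, 118, 119, 121, 120, 124, 135]
-45.0 px/mm 0.37956682927924335
```

Clearance edges: 12.7 mm free, about 11.5 mm in s5 and about 9.7 mm now, so the pad is pressed about 3 mm. The jar also shoved the backstop the 3 mm back to the catch. It needs about 4 mm more, i.e. about 6 mm of finger travel.

Call:
{"fn": "move_arm", "kwargs": {
  "commands": [
    {"grip":1,"xyz":[0.2,0,0],"dr":[0,0,0]},
    {"grip":1,"xyz":[0,0,0],"dr":[0,0,0]},
    {"grip":1,"xyz":[0.2,0,0],"dr":[0,0,0]},
    {"grip":1,"xyz":[0,0,0],"dr":[0,0,0]},
    {"grip":1,"xyz":[0,0,0],"dr":[0,0,0]}
  ]
}}

```text
t: 15.15
tcp_pos: [0.4847, 0.1194, 0.1542]
tool_rot: [[-0.054, 0.999, 0.001], [0.999, 0.054, -0.004], [-0.004, 0.001, -1.0]]
force: [-1.2, -10.8, 6.4]
grip_width: 0.001
grip_force: 5.3
```

```bash
cat >> p.py <<'E'
def press(ims):
    o=[]
    g=cv2.cvtColor(np.mean(ims,0).astype(np.float32),cv2.COLOR_BGR2GRAY)
    for z in (55,57,60,63):
        p=prof(g,z); k=int(np.argmin(p[:36])) if 1 else 0
        r=next(i for i in range(k,60) if p[i]<150<=p[i+1]); f=next(i for i in range(r+1,60) if p[i]>=150>p[i+1])
        r+= (150-p[r])/(p[r+1]-p[r]); f+=(p[f]-150)/(p[f]-p[f+1]); o+=[(ys[0]+1.5*r).round(1),(ys[0]+1.5*f).round(1),round((f-r)*1.5,1)]
    return o
for f in ('s4.png','s5.png','s6.png'): print(press([cv2.imread('pics/'+f)]))
st(); print('now',press([eyes.grab_frame('scene')[:,:,::-1].astype(np.float32) for _ in range(4)]))
E
python3 p.py
```

```text
-45.0 px/mm 0.37956682927924335
[np.float64(10.5), np.float64(22.3), np.float32(11.8), np.float64(9.9), np.float64(22.4), np.float32(12.5), np.float64(8.9), np.float64(22.2), np.float32(13.3), np.float64(8.3), np.float64(21.3), np.float32(13.0)]
[np.float64(-21.7), np.float64(-11.1), np.float32(10.5), np.float64(-22.4), np.float64(-11.0), np.float32(11.3), np.float64(-23.3), np.float64(-11.3), np.float32(12.0), np.float64(-23.8), np.float64(-12.1), np.float32(11.7)]
[np.float64(-24.2), np.float64(-15.9), np.float32(8.4), np.float64(-24.8), np.float64(-15.6), np.float32(9.3), np.float64(-25.6), np.float64(-15.5), np.float32(10.1), np.float64(-26.4), np.float64(-16.2), np.float32(10.1)]
t 15.15 clamp [  1.1 113.9 154.2] toolx ang err -0.004 tilt [ 0.001 -0.004 -1.   ] F [ -1.74 -10.74   6.4 ] w 0.001 j [ 0.18 -0.18  1.63 -0.    1.69  0.12]
now [np.float64(-24.3), np.float64(-18.3), np.float32(6.0), np.float64(-25.0), np.float64(-18.1), np.float32(6.9), np.float64(-25.6), np.float64(-18.0), np.float32(7.6), np.float64(-26.3), np.float64(-18.7), np.float32(7.6)]
```

The pad is pressed 5.6 mm now, and the jar is firm because the pad stayed put while the jaw moved 2.4 mm. One last 2 mm, then I'll let it settle.

Call:
{"fn": "move_arm", "kwargs": {
  "commands": [
    {"grip":1,"xyz":[0.2,0,0],"dr":[0,0,0]},
    {"grip":1,"xyz":[0,0,0],"dr":[0,0,0]},
    {"grip":1,"xyz":[0,0,0],"dr":[0,0,0]},
    {"grip":1,"xyz":[0,0,0],"dr":[0,0,0]},
    {"grip":1,"xyz":[0,0,0],"dr":[0,0,0]},
    {"grip":1,"xyz":[0,0,0],"dr":[0,0,0]}
  ]
}}

```text
t: 15.85
tcp_pos: [0.4846, 0.1212, 0.1543]
tool_rot: [[-0.054, 0.999, 0.001], [0.999, 0.054, -0.004], [-0.004, 0.001, -1.0]]
force: [-1.4, -10.6, 6.1]
grip_width: -0.004
grip_force: 5.7
```

```bash
python3 p.py | tail -2; python3 -c "
from h import *
b=save('scene','s7.png')[150:250,190:400];cv2.imwrite('pics/b7.png',cv2.resize(b,None,fx=3.8,fy=3.8)[:,:,::-1])"
```

```text
t 15.85 clamp [  1.1 115.8 154.3] toolx ang err -0.004 tilt [ 0.001 -0.004 -1.   ] F [ -1.96 -10.55   6.11] w -0.004 j [ 0.18 -0.18  1.63 -0.    1.69  0.13]
now [np.float64(-24.3), np.float64(-19.9), np.float32(4.4), np.float64(-25.0), np.float64(-20.0), np.float32(4.9), np.float64(-25.6), np.float64(-20.2), np.float32(5.4), np.float64(-26.1), np.float64(-20.8), np.float32(5.3)]
```

View pics/b7.png

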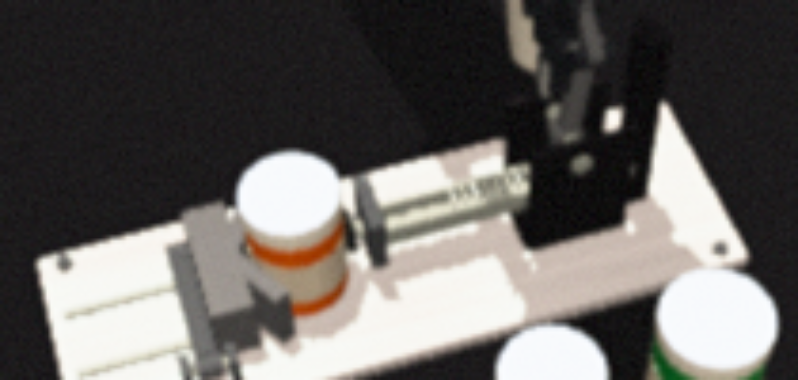

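The jar is upright in the V at crop (295,230), the catch lies flat behind the backstop at (190,310), and the pad is pressed about 7 mm with 10.5 N on the trigger. I'm handing it in.

```bash
python3 -c "from rig import manip;print(manip.hand_in())"
```

```text
the job is handed in; nothing more can be done
None
```

I clamped the bait jar and handed the job in with the trigger still squeezed: backstop held by the flat catch bar, pad pressed in about 7 mm by camera measurement; no verdict came back.

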